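Clamp the self-inking stamp in the desk vice

ROBOT

A 6-joint arm with a two-finger parallel gripper is mounted at the origin on a cart in front of the work surface, level with it; the furniture and walls round the work are solid. World frame = base frame: x ahead of the robot, y to its left, z up, the work surface at z = 0. Lengths are in m, angles in rad, forces in N, time in s.
With the tool pointing down it reaches from about 0.35 to 0.975 m from the base axis. Payload 4.9 kg.
Tool frame: the origin (TCP) lies at the very end of the fingers, on their centre line; the grasp point (between the pads) lies 19 mm behind it; z points along the fingers, y is the line along which they close (so a half turn about z gives the same grasp; the last joint's range is limited). The gripper opens to 85 mm and grips with 20 to 120 N. Pads are 22 mm wide; open, the fingers measure 114 mm over their backs; the gripper's body (76 mm by 85 mm) begins 54 mm behind the grasp point. The pads swing forward as they close: fully open they stand 13 mm farther back than shut.
Start: joints at [1.071, 0.053, 1.613, -0, 1.476, -0.119], TCP at [0.232, 0.58, 0.231] pointing down, gripper open.
Joint ranges: [-3.01, 3.01], [-1.01, 2.22], [0.06, 2.58], [-1.02, 4.17], [0.09, 2.62], [-3.14, 3.14]. Speed limits (rad/s): [2.57, 2.57, 3.14, 3.14, 3.14, 3.14].

INTERFACE

Orientations are given as a unit quaternion [w, x, y, z].
In Python, from workcell import bot, optics gives the robot as it stands. Calls block until the motion is done:
- bot.move_ptp(position, orientation): joint-space move of the TCP to a pose.
- bot.move_linear(position, attitude=None, feed=0.15, force_limit=None): straight line of the TCP; attitude=None keeps the orientation; feed is the mean speed in m/s. With force_limit (N) it stops when the force on the tool has changed by that much, and returns True; else False.
- bot.move_j(angles): joint-space move.
- bot.grip(opening, newtons=None): opening from 0.0 (shut) to 1.0 (fully open); newtons is the grip in N (None keeps the last); returns when the fingers have stopped.
- bot.hold(seconds).
- bot.solve_ik(position, orientation): joint angles nearest the present ones, or None.
- bot.observe(): the state.
- optics.camera(name): name is "scene" or "top"; returns a dict with "image" (420x560x3 uint8, red, green, blue), "z_map" (420x560 float32, m along the optical axis (not along the pixel's ray), 0 where there is no reading), "mtx" (3x3 intrinsics, pixels), "R" (3x3) and "t" (3): a world point X has camera coordinates R X + t. Camera axes: x right, y down, z forward; pixel columns grow to the right and rows downward; lengths in m; the calibration is good to about 2 mm. A picture is of the moment at which its call begins.
A pose or a line that the arm cannot do raises bot.MotionError and nothing moves.
- bot.finish_job(): hands the job in; it is judged then, once.
The state is a dict: "t": time; "joint_pos": joint angles; "joint_velocities": joint speeds; "joint_torque": joint torques, N m; "tcp_pos": TCP position; "ee_rot": TCP orientation; "contact_force": force on the tool from outside, world axes, zero at the start; "wrist_torque": the same for the moment, N m; "opening": opening from 0.0 (shut) to 1.0 (fully open); "grip_force": force on a finger pad.
Only numpy, scipy, OpenCV 4.12 (cv2) and the standard library are available. Lean on these libraries where they do the work, as an engineer would, in place of code of your own. Each camera call takes 0.05 s, during which the arm holds its last target. There are 200 camera calls.

TASK

Stand the self-inking stamp upright on the bed of the desk vice, lengthwise between the fence and the moving jaw, and let go of it. Then wind the slanted handwheel clockwise by its crank handle until the jaw's sprung black face bears on the stamp, holds it against the fence and is pressed in by roughly half its 10 mm travel, never all the way. Leave the handwheel released, and everything else where it stands.

Things in the scene. Friction and masses are not known exactly. Their poses are not given: they have to be found in the camera images.
- vice: Grey desk vice, fixed; its place and yaw vary. Origin on the desk under the bed; z up, y along the jaw's travel from gearbox to fence, x across, away from the operator. Bed plate x -55..75, y -165..145 mm, flat top at z = 12 mm. Dark fence x +-40 mm, inner face at y = +120, top z = 66 mm. Gearbox x -45..73, y -160..-76 mm carries the slanted handwheel.
- ledge (a point): Middle of the front edge of a steel ledge on a post at the rear of the gearbox (vice frame -15, -115, 274 mm). The ledge is 8 mm thick, 110 mm wide (y), 92 mm deep, reaching away in +x, and overhangs the wheel: a gripper pointing straight down meets it, so lean the tool back toward the operator, along the wheel's shaft.
- seat (a point): Point on top of the bed (vice frame 0, 86, 12 mm; axes as the vice): where the centre of the stamp's underside is when the stamp stands lengthwise along y and touches the fence.
- face (a point): Centre of the front of the jaw's sprung black face, a plate 64 mm wide (x), 50 mm high (vice z 16..66 mm), 8 mm thick, looking to the vice's +y, toward the fence. The dark jaw block (80 mm wide, top z = 66 mm) is 10 mm behind the plate.
- hub (a point): Centre of the handwheel (vice frame -20, -115, 110 mm; axes as the vice). The shaft leans toward the operator by 40 degrees from vertical: its outward direction in the vice frame is a = (-0.643, 0, 0.766). The wheel is a black rim, 55 mm outer radius, lying across the shaft; the rim rises 8 mm along a above this point, the hub 10 mm.
- crank_grip (a point): Grip point of the crank handle: round steel, 18 mm across, parallel to the shaft, 42 mm from it, 7 to 53 mm along a beyond the hub point (this point: 38 mm). It spins freely on its pin, so a gripper can keep its orientation. Vice frame: hub + 0.038 a + 0.042 (u cos q - v sin q), u = (0.766, 0, 0.643), v = (0, 1, 0), q the wheel angle.
- wheel (a joint): Handwheel angle q (rad), 0 with the jaw fully open (crank handle at the far upper side), growing clockwise as seen from the handle's end; range 0 to 19. Growing moves the jaw toward the fence by 24 mm a turn (3.82 mm/rad). About 3 N at the crank handle turns it; it stays where it is left (self-locking).
- jaw (a joint): Jaw position (m) = 0.00382 x wheel angle. With the face not pressed in, the gap between face and fence is 0.125 m minus this value.
- jaw_face (a joint): How far the sprung face is pressed back into the jaw (m): 0 when free, 0.010 at the bottom; spring 2.5 N/mm. When the stamp stands against the fence it grows 3.82 mm per rad of the wheel after contact.
- stamp: Black self-inking stamp, 46 mm (x) x 68 mm (y) x 75 mm high, about 85 g, standing on the desk. Origin: centre of its underside, z up. Its upper housing (z 34..75 mm, x +-22, y +-34 mm) is fixed and rigid: grip it there across x. Both ways round are alike.
- gel: Bystander: hand-gel bottle with a round cap, 38 x 47 x 106 mm; origin centre of underside, z up.
- glue: Bystander: white spouted glue bottle, 33 x 45 x 102 mm; origin centre of underside.
- corrector: Bystander: white correction-fluid bottle, 31 mm across, 72 mm high; origin centre of underside.
- stapler: Bystander: stapler, 37 x 145 x 55 mm, long along its y; origin centre of underside.
- mouse: Bystander: black mouse, 110 x 54 x 40 mm; origin centre of underside.
- carton: Bystander: small carton, 45 x 75 x 18 mm, lying on the vice's ledge; origin centre of underside.
Mind the look-alikes: they are no part of the job. What is shaped like the stamp but blue or yellow is not meant.

How it is judged:
On the way:
1. the stamp stands upright and released on the bed, lengthwise between fence and jaw, the sprung face still free (x of stamp in the frame of seat between -0.018 and 0.018 m and z of stamp in the frame of seat between -0.004 and 0.005 m and angle between the y axis of stamp and the y axis of seat, either way round below 0.2 rad and angle between stamp's own z axis and vertical below 0.1 rad and y of stamp in the frame of seat between -0.06 and 0.005 m and contact force between the fingers and stamp below 0.3 N and value of joint jaw_face below 0.001 m), for 0.2 s.
At the end, for the whole second after the job is handed in: The stamp stands upright on the bed (tilt under 0.1 rad, height within 5 mm), lengthwise (within 0.2 rad), within 18 mm of the bed's centre line in x, against the fence (y within 5 mm of the seat), clamped by the sprung face pressed in by 2 to 8 mm; stamp and wheel are at rest (x of stamp in the frame of seat between -0.018 and 0.018 m and z of stamp in the frame of seat between -0.004 and 0.005 m and angle between the y axis of stamp and the y axis of seat, either way round below 0.2 rad and angle between stamp's own z axis and vertical below 0.1 rad and y of stamp in the frame of seat between -0.005 and 0.005 m and value of joint jaw_face between 0.002 and 0.008 m and linear speed of stamp below 0.01 m/s and velocity of joint wheel between -0.05 and 0.05 rad/s); the robot touches nothing.
It fails at once if the sprung face is driven to the bottom of its travel (over 9.5 mm) (value of joint jaw_face above 0.0095 m).
It fails at once if a bystander (hand-gel bottle, yellow-label glue bottle, correction-fluid bottle, stapler, mouse, small carton) is moved by more than 30 mm (distance of any of gel, glue, corrector, stapler, mouse, carton from where it was at the start of the episode above 0.03 m).
It also fails if it takes over 72 s, if anything falls off the work surface, if the arm or the gripper's body presses on something with over 40 N, if the wrist force passes 120 N, or if a joint passes its speed limit or range.

## Working session

There is one attempt and no reset: what is moved stays moved. The work goes in short steps, each a Python script; the robot and the scene stay as the last script left them, time stands still between calls to the robot, and variables do not carry over. Pictures are saved under pics/ and viewed, at most 10 in all, crops included, and the job is handed in when it is done.

```bash
mkdir -p pics; ls; python3 - <<'E'
from workcell import bot, optics
import cv2, numpy as np
for n in ("scene","top"):
    c=optics.camera(n); cv2.imwrite(f"pics/{n}0.png",cv2.resize(c["image"][:,:,::-1],(784,588)))
    np.savez(f"pics/{n}0.npz",**c)
    print(n,c["mtx"].tolist(),c["R"].round(3).tolist(),c["t"].round(3).tolist())
print(bot.observe())
E
```

```text
pics
scene [[514.8250169294628, 0.0, 271.3745351681787], [0.0, 514.8250169294628, 214.29174998665437], [0.0, 0.0, 1.0]] [[-0.777, -0.63, 0.018], [-0.442, 0.524, -0.729], [0.449, -0.574, -0.685]] [0.486, 0.313, 1.338]
top [[433.9382348893126, 0.0, 279.9549152319303], [0.0, 433.9382348893126, 211.61382026445617], [0.0, 0.0, 1.0]] [[-0.025, -1.0, -0.009], [-0.985, 0.026, -0.171], [0.171, 0.004, -0.985]] [0.093, 0.56, 1.228]
{'t': 0.1, 'joint_pos': array([ 1.07101161e+00,  5.33080831e-02,  1.61418484e+00,  3.72342705e-05,
        1.47602403e+00, -1.19010105e-01]), 'joint_velocities': array([ 0.00014225, -0.00079456, -0.00451566,  0.0001539 ,  0.00041546,
        0.00045348]), 'joint_torque': array([ 4.47018056e-05, -3.94903314e+01, -3.71364427e+01, -1.21089074e-04,
        3.94122937e-03,  1.00517823e-06]), 'tcp_pos': array([0.23199014, 0.57972367, 0.23015847]), 'ee_rot': array([-3.10612260e-04,  1.89240879e-01,  9.81930223e-01, -9.10822856e-04]), 'contact_force': array([-1.0487534 ,  0.03922526, -0.12954619]), 'wrist_torque': array([-0.02345487,  0.03167893, -0.04997093]), 'grip_force': 0.0, 'opening': 1.0004959597883276}
```

View pics/scene0.png

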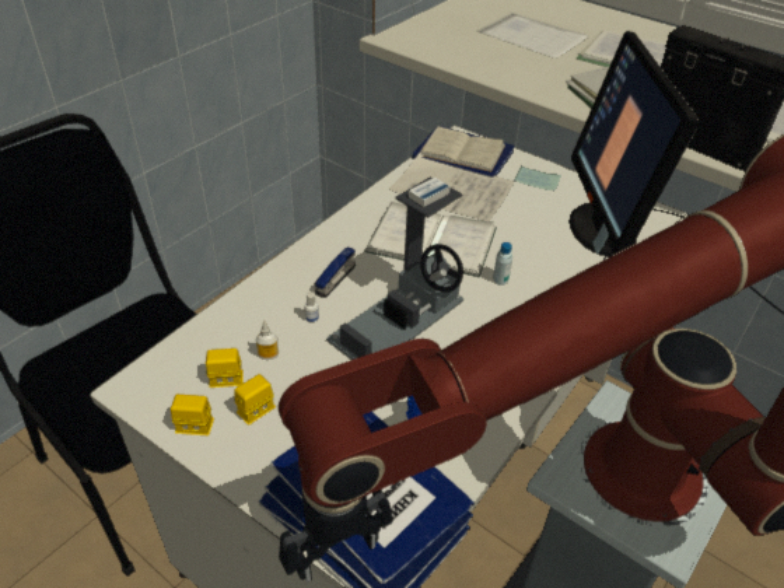

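View pics/top0.png

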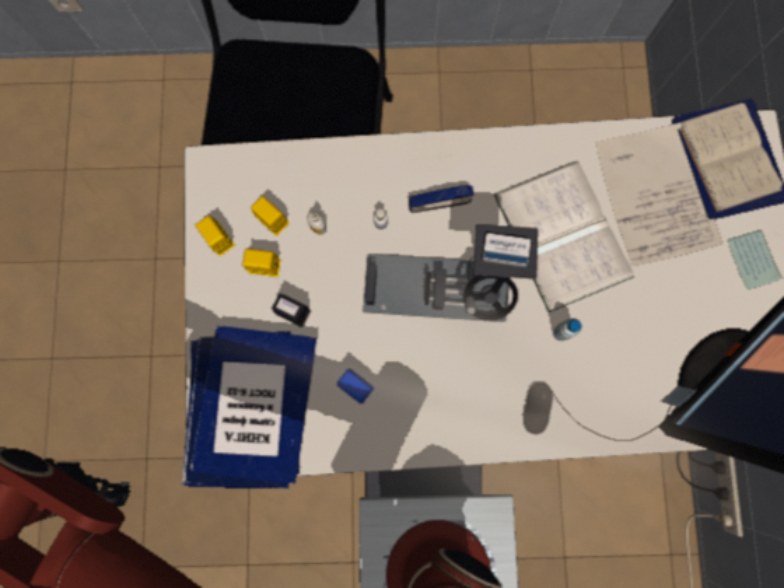

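The top view shows the black stamp at about (291,308). The vice runs from (365,285) to (515,285), with its fence on the left (+y) and the wheel at (490,296). The crank handle is near (470,308). I'll measure next.

```bash
cat > h.py <<'E'
import numpy as np, cv2
def cloud(c):
    z=c["z_map"]; K=c["mtx"]; v,u=np.mgrid[:z.shape[0],:z.shape[1]]
    P=np.stack([(u-K[0,2])*z/K[0,0],(v-K[1,2])*z/K[1,1],z],-1)
    W=(P-c["t"])@c["R"]; W[z==0]=np.nan
    return W
E
python3 - <<'E'
from h import *
c=dict(np.load("pics/top0.npz")); W=cloud(c)
def rect(name,u0,u1,v0,v1,z0,z1):
    w=W[v0:v1,u0:u1].reshape(-1,3); w=w[(w[:,2]>z0)&(w[:,2]<z1)]
    r=cv2.minAreaRect((w[:,:2]*1000).astype(np.float32)); print(name,len(w),w.mean(0).round(4),r, np.ptp(w,0).round(3), np.median(w[:,2]).round(4))
rect("stamp",190,228,203,238,.06,.09)
rect("fence",255,275,180,232,.05,.08)
rect("bed",255,375,175,232,.007,.02)
rect("desk",150,170,200,220,-.02,.02)
rect("ledge",330,390,155,205,.24,.31)
rect("jawtop",295,340,180,225,.055,.078)
b=c["image"][150:250,180:400,::-1]; cv2.imwrite("pics/crop1.png",cv2.resize(b,None,fx=3.6,fy=3.6,interpolation=cv2.INTER_CUBIC))
E
```

```text
stamp 291 [0.5415 0.2947 0.0716] ((542.2964477539062, 295.67889404296875), (64.55530548095703, 37.5846061706543), 62.19994354248047) [0.059 0.07  0.019] 0.0719
fence 172 [0.5892 0.1246 0.0645] ((591.2330932617188, 124.68862915039062), (18.020618438720703, 80.09630584716797), 84.54446411132812) [0.081 0.024 0.021] 0.0649
bed 2263 [0.5907 0.0315 0.0115] ((578.3473510742188, -12.3751220703125), (307.319580078125, 151.2256622314453), 84.99508666992188) [0.156 0.303 0.013] 0.0114
desk 397 [ 5.872e-01  4.481e-01 -5.000e-04] ((587.3046264648438, 447.766845703125), (63.01609420776367, 60.61477279663086), 0.8242983222007751) [0.062 0.061 0.016] -0.0005
ledge 1654 [ 0.5962 -0.1195  0.2835] ((598.4522094726562, -121.52554321289062), (110.36514282226562, 92.34182739257812), 85.26327514648438) [0.099 0.114 0.032] 0.2786
jawtop 314 [ 0.5817 -0.0255  0.0645] ((583.8447265625, -39.914344787597656), (113.43989562988281, 104.18891143798828), 0.9255975484848022) [0.113 0.104 0.023] 0.0646
```

View pics/crop1.png

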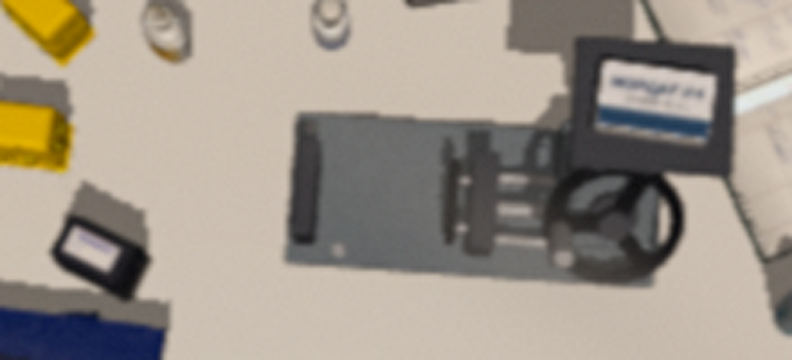

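```bash
cat >> h.py <<'E'
YAW=-np.radians(5.0); O=np.array([.579,-.004,0])
RV=np.array([[np.cos(YAW),-np.sin(YAW),0],[np.sin(YAW),np.cos(YAW),0],[0,0,1]])
def v2w(p): return O+RV@np.asarray(p,float)
A=np.array([-.6428,0,.766]); U=np.array([.766,0,.6428]); V=np.array([0,1.,0]); HUB=np.array([-.020,-.115,.110])
def crank(q,h=.038): return v2w(HUB+h*A+.042*(U*np.cos(q)-V*np.sin(q)))
def proj(c,X): p=c["R"]@X+c["t"]; p=c["mtx"]@p; return p[:2]/p[2]
E
python3 - <<'E'
from h import *
from scipy.spatial.transform import Rotation as Ro
c=dict(np.load("pics/top0.npz")); W=cloud(c)
L=(W-O)@RV
print("handle px",W[219:225,333:340,2].round(3))
for q in np.arange(0,6.3,.4): print(round(q,2),proj(c,crank(q,.053)).round(1),end=' ')
print()
for z,n in ((.066,'fence/jaw'),):
    m=(abs(L[...,2]-z)<.006)&(abs(L[...,0])<.025)&(L[...,1]>-.07)
    y=L[...,1][m]; h,e=np.histogram(y,bins=np.arange(-.07,.15,.004)); print([(round(a,3),b) for a,b in zip(e,h) if b])
m=(abs(L[...,2]-.066)<.006)&(L[...,1]>.11)&(abs(L[...,1])<.15)
print("fence x",np.percentile(L[...,0][m],[1,99]))
for n,X in {'bedcorner -55,145':(-.055,.145,.012),'75,145':(.075,.145,.012),'-55,-165':(-.055,-.165,.012),'fence in -':(-.04,.12,.066),'fence in +':(.04,.12,.066),'ledge -':(-.015,-.17,.274),'ledge +':(-.015,-.06,.274),'hub':HUB+.01*A}.items():
    print(n,((proj(c,v2w(X))-[180,150])*3.6).round(0))
w=W[203:238,190:228].reshape(-1,3); w=w[(w[:,2]>.069)&(w[:,2]<.09)]
print(len(w),cv2.minAreaRect((w[:,:2]*1000).astype(np.float32)))
E
python3 - <<'E'
from h import *
from workcell import bot
from scipy.spatial.transform import Rotation as Ro
def quat(z,y):
    y=y-z*(y@z); y/=np.linalg.norm(y); return Ro.from_matrix(np.stack([np.cross(y,z),y,z],1)).as_quat(scalar_first=True)
def show(n,p,q):
    j=bot.solve_ik(p,q); print(n,None if j is None else np.round(j,2))
t=np.radians(62.2-90); sx=np.array([np.cos(t),np.sin(t),0]); d=np.array([0,0,-1.])
for s in (1,-1):
    show("pick",[.542,.2955,.036],quat(d,s*sx)); show("place",v2w([0,.078,.05]),quat(d,s*RV[:,0]))
    for nm,yy in (("v",V),("u",U),("uv",U+V),("u-v",U-V)):
        for q in (0,1.57,3.14,4.71): show(nm+str(q),crank(q,.019),quat(-RV@A,s*RV@yy))
E
```

```text
handle px [[0.146 0.15  0.151 0.149 0.15  0.15  0.064]
 [0.15  0.147 0.147 0.151 0.149 0.152 0.065]
 [0.146 0.146 0.148 0.15  0.15  0.148 0.062]
 [0.141 0.146 0.147 0.15  0.145 0.146 0.091]
 [0.027 0.145 0.142 0.146 0.141 0.091 0.089]
 [0.011 0.015 0.018 0.087 0.091 0.089 0.087]]
0.0 [353.6 207. ] 0.4 [359.6 208.4] 0.8 [364.3 211.8] 1.2 [367.  216.6] 1.6 [367.2 221.9] 2.0 [364.9 226.9] 2.4 [360.6 230.9] 2.8 [354.9 233.2] 3.2 [348.8 233.6] 3.6 [343.1 231.9] 4.0 [338.6 228.4] 4.4 [336.2 223.7] 4.8 [336.2 218.4] 5.2 [338.6 213.4] 5.6 [343.1 209.5] 6.0 [349.1 207.3] 
[(np.float64(-0.03), np.int64(5)), (np.float64(-0.026), np.int64(25)), (np.float64(-0.022), np.int64(18)), (np.float64(-0.018), np.int64(24)), (np.float64(-0.014), np.int64(23)), (np.float64(-0.01), np.int64(22)), (np.float64(-0.006), np.int64(6)), (np.float64(0.002), np.int64(5)), (np.float64(0.006), np.int64(24)), (np.float64(0.01), np.int64(15)), (np.float64(0.118), np.int64(11)), (np.float64(0.122), np.int64(22)), (np.float64(0.126), np.int64(22)), (np.float64(0.13), np.int64(24)), (np.float64(0.134), np.int64(23)), (np.
[... 1223 characters left out ...]
[-0.44 -0.38  2.25  0.38  0.65  0.98]
v1.57 [-0.58 -0.41  2.32  0.51  0.67  0.77]
v3.14 [-0.51 -0.51  2.43  0.47  0.62  0.85]
v4.71 [-0.36 -0.47  2.35  0.32  0.6   1.09]
u0 [-0.44 -0.38  2.25  0.38  0.65  2.56]
u1.57 [-0.58 -0.41  2.32  0.51  0.67  2.34]
u3.14 [-0.51 -0.51  2.43  0.47  0.62  2.42]
u4.71 [-0.36 -0.47  2.35  0.32  0.6   2.66]
uv0 [-0.44 -0.38  2.25  0.38  0.65  1.77]
uv1.57 [-0.58 -0.41  2.32  0.51  0.67  1.55]
uv3.14 [-0.51 -0.51  2.43  0.47  0.62  1.63]
uv4.71 [-0.36 -0.47  2.35  0.32  0.6   1.88]
u-v0 [-0.44 -0.38  2.25  0.38  0.65 -2.94]
u-v1.57 [-0.58 -0.41  2.32  0.51  0.67  3.12]
u-v3.14 [-0.51 -0.51  2.43  0.47  0.62 -3.08]
u-v4.71 [-0.36 -0.47  2.35  0.32  0.6  -2.83]
```

The vice model matches to about 3 mm. The crank handle at q≈4.57 agrees with the jaw face at y≈12.5 mm, which gives 4.58. The blue binder lies close to the stamp on the operator side, so I'll check finger clearance there.

```bash
python3 - <<'E'
from h import *
c=dict(np.load("pics/top0.npz")); W=cloud(c)
w=W[195:300,125:235].reshape(-1,3)
t=np.radians(62-90); sx=np.array([np.cos(t),np.sin(t)]); sy=np.array([-np.sin(t),np.cos(t)])
l=w[:,:2]-[.543,.2955]; a=l@sx; b=l@sy
print("height (mm) by stamp x (cols) and stamp y rows")
cs=np.arange(-.10,.07,.008)
print("      ",(cs*1000).astype(int))
for y0 in np.arange(-.06,.061,.012):
    print(int(y0*1000),[int(1000*np.median(w[k,2])) if (k:=(a>x0-.004)&(a<x0+.004)&(abs(b-y0)<.006)).any() else -99 for x0 in cs])
E
```

```text
height (mm) by stamp x (cols) and stamp y rows
       [-100  -92  -83  -75  -67  -59  -51  -43  -35  -27  -19  -11   -3    4
   12   20   28   36   44   52   60   68]
-60 [45, 45, 46, 45, 45, 46, 45, 45, 46, 0, -1, 0, -1, -1, 1, -1, 0, 0, -1, -1, 2, -99]
-48 [46, 46, 46, 46, 46, 45, 45, 45, 4, -1, -2, -1, 0, 0, -1, -1, 0, -1, -1, -1, -1, 0]
-36 [47, 47, 46, 46, 44, 46, 44, 47, 1, 0, 0, 4, 1, 0, 4, 0, -1, -1, 0, 0, 0, 0]
-24 [46, 45, 46, 46, 44, 45, 44, 1, 0, -1, 41, 70, 70, 71, 70, 44, 0, -1, -1, 0, -1, -2]
-12 [45, 47, 45, 46, 45, 47, 45, 21, 0, 0, 50, 72, 71, 73, 71, 70, 0, 0, 0, 0, -1, 0]
0 [44, 46, 45, 46, 46, 46, 26, -1, 0, 0, 57, 72, 71, 73, 74, 71, -1, 0, 0, -1, 0, -1]
11 [46, 44, 47, 45, 47, 44, -1, 0, -2, -2, 51, 71, 73, 74, 72, 66, 0, 0, 0, 0, -1, 0]
23 [47, 46, 45, 46, 46, 0, -1, -1, 0, 0, 47, 73, 72, 71, 72, 70, -1, 0, -1, 0, 0, 0]
35 [48, 46, 46, 47, 48, 0, 0, 0, -1, 0, 0, 67, -99, 68, 71, -99, -2, -2, -1, 0, 0, -1]
47 [46, 46, 46, 47, 0, -1, -1, 0, 0, 1, 0, -2, 0, 0, 1, -1, 0, 0, 0, 1, -2, 0]
59 [46, 47, 45, 46, 0, -1, 0, -1, 0, 0, 0, 0, 0, 0, 0, -1, -1, -1, 0, 1, 0, -4]
```

```bash
cat >> h.py <<'E'
from scipy.spatial.transform import Rotation as Ro
def quat(z,y):
    y=y-z*(y@z); y=y/np.linalg.norm(y); return Ro.from_matrix(np.stack([np.cross(y,z),y,z],1)).as_quat(scalar_first=True)
D=np.array([0,0,-1.])
E
python3 - <<'E'
from h import *
from workcell import bot, optics
t=np.radians(62-90); q=quat(D,np.array([np.cos(t),np.sin(t),0])); p=np.array([.547,.2967,.04])
bot.grip(.72,30); bot.move_ptp(p+[0,0,.1],q)
print(bot.move_linear(p,feed=.12,force_limit=8)); bot.grip(0,30)
s=bot.observe(); print(s["t"],s["tcp_pos"],s["opening"],s["grip_force"],s["contact_force"])
bot.move_linear(p+[0,0,.15],feed=.2)
s=bot.observe(); print(s["t"],s["tcp_pos"],s["opening"],s["grip_force"],s["contact_force"])
c=optics.camera("scene"); cv2.imwrite("pics/s1.png",cv2.resize(c["image"][200:420,100:380,::-1],(784,588)))
E
```

```text
False
3.3583 [0.54800115 0.29720038 0.04164051] 0.47951400753912904 31.029738545184955 [-1.98978502  1.9906305   5.27548568]
4.2583 [0.54594559 0.29623214 0.18783751] 0.4786861102190614 30.316539766208734 [-0.34318667  0.24187157 -1.69160276]
```

View pics/s1.png

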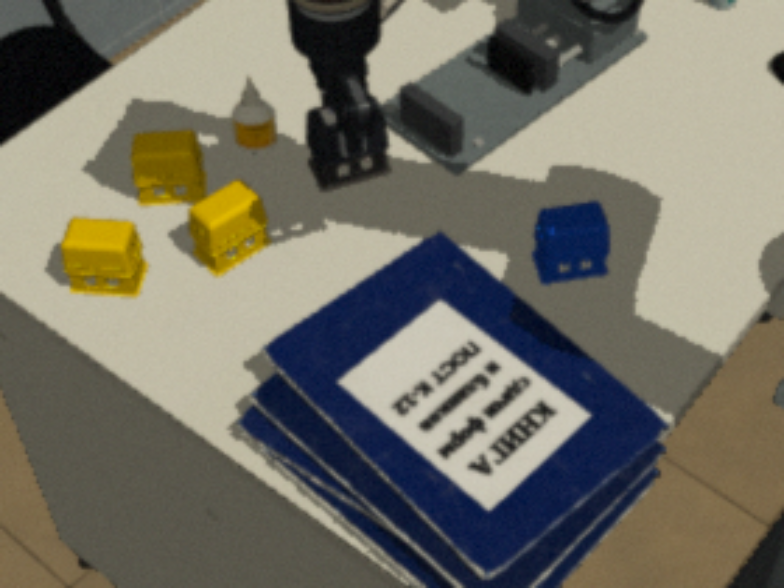

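The stamp is held upright in the gripper at about (348,155). I'll place it now.

```bash
python3 - <<'E'
from h import *
from workcell import bot, optics
q=quat(D,RV[:,0]); p=v2w([0,.075,.0525])
bot.move_ptp(p+[0,0,.11],q); bot.move_linear(p+[0,0,.008],feed=.15)
hit=bot.move_linear(p-[0,0,.003],feed=.02,force_limit=4)
s=bot.observe(); print(hit,s["t"],s["tcp_pos"],s["contact_force"])
bot.grip(.72); s=bot.observe(); print(s["t"],s["tcp_pos"],s["contact_force"])
bot.move_linear(p+[0,0,.14],feed=.25); bot.move_ptp(v2w([-.12,.05,.30]),q)
c=optics.camera("top"); np.savez("pics/top2.npz",**c); W=cloud(c); L=(W-O)@RV
m=(abs(L[...,2]-.087)<.006)&(abs(L[...,0])<.04)&(L[...,1]>.02)&(L[...,1]<.13)
l=L[m]; print(len(l),np.percentile(l,[2,50,98],axis=0).round(4),cv2.minAreaRect((l[:,:2]*1000).astype(np.float32)))
cv2.imwrite("pics/t2.png",cv2.resize(c["image"][160:240,240:400,::-1],None,fx=4.9,fy=4.9,interpolation=cv2.INTER_CUBIC))
print(bot.observe()["t"])
E
```

```text
True 6.5 [0.58617745 0.07060048 0.05360997] [-1.02761124 -0.318562    4.0071283 ]
6.8333 [0.58483294 0.07066269 0.05191298] [-0.5292546  -0.13160269 -0.63006239]Traceback (most recent call last):
  File "<stdin>", line 11, in <module>
    return _quantile_unchecked(
        a, q, axis, out, overwrite_input, method, keepdims, weights)
    return _ureduce(a,
                    func=_quantile_ureduce_func,
    ...<5 lines>...
                    overwrite_input=overwrite_input,
                    method=method)
    r = func(a, **kwargs)
    result = _quantile(arr,
                       quantiles=q,
    ...<2 lines>...
                       out=out,
                       weights=wgt)
    slices_having_nans = np.isnan(arr[-1, ...])
                                  ~~~^^^^^^^^^
IndexError: index -1 is out of bounds for axis 0 with size 0
```

```bash
cat >> h.py <<'E'
QC=quat(-RV@A,-(RV@V))
E
python3 - <<'E'
from h import *
from workcell import bot, optics
q0=4.57
bot.grip(.6)
bot.move_ptp(crank(q0,.019+.10),QC)
c=optics.camera("top"); np.savez("pics/top2.npz",**c); W=cloud(c); L=(W-O)@RV
l=L[160:240,230:330].reshape(-1,3); l=l[(l[:,2]>.08)&(l[:,2]<.1)&(l[:,1]>.02)&(abs(l[:,0])<.05)]
print(len(l)); 
if len(l): print(np.percentile(l,[2,50,98],axis=0).round(4),cv2.minAreaRect((l[:,:2]*1000).astype(np.float32)))
cv2.imwrite("pics/t2.png",cv2.resize(c["image"][160:260,240:400,::-1],None,fx=4.9,fy=4.9,interpolation=cv2.INTER_CUBIC))
c=optics.camera("scene"); cv2.imwrite("pics/s2.png",cv2.resize(c["image"][130:270,220:380,::-1],None,fx=4.2,fy=4.2,interpolation=cv2.INTER_CUBIC))
s=bot.observe(); print(s["t"],s["joint_pos"],s["tcp_pos"],crank(q0,.119))
E
```

```text
250
[[-0.0198  0.0445  0.0804]
 [-0.003   0.0729  0.0844]
 [ 0.0155  0.1013  0.0893]] ((-2.2340784072875977, 73.19957733154297), (60.54569625854492, 37.58224868774414), 88.71602630615234)
9.6583 [-0.42873188 -0.84551998  2.43647179  0.27935793  0.8996884   1.12680268] [ 0.47275598 -0.06814544  0.19901626] [ 0.47192647 -0.0683378   0.19732282]
```

View pics/t2.png

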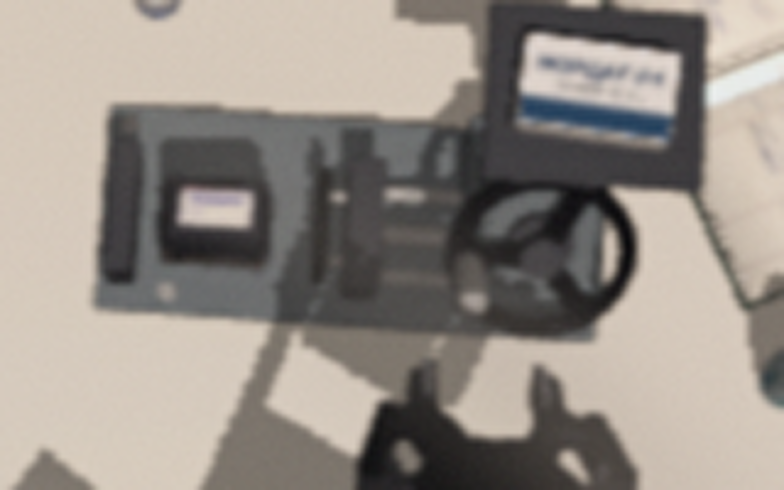

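View pics/s2.png

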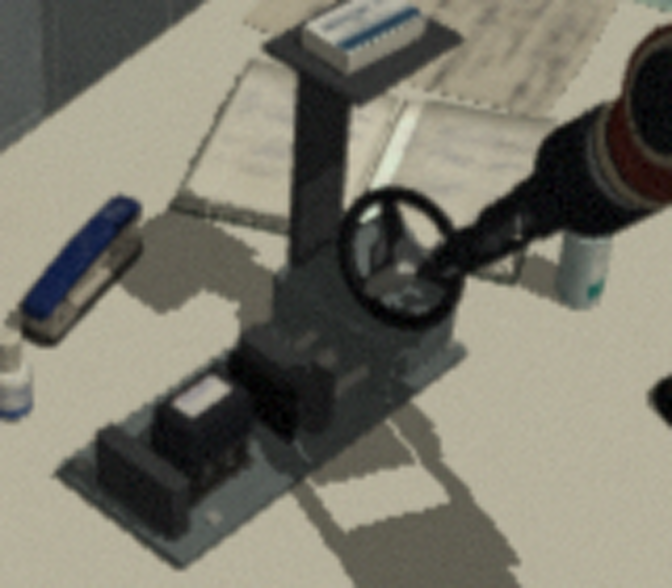

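The stamp stands on the bed at vice (-2, 73) mm, square and upright. The crank tip at t2 (473,300) matches q≈4.57. Next I'll grasp the handle.

```bash
python3 - <<'E'
from h import *
from workcell import bot, optics
q0=4.57
print(bot.move_linear(crank(q0,.020),feed=.1,force_limit=8))
bot.grip(0,25)
s=bot.observe(); print(s["t"],s["opening"]*85,s["grip_force"],RV.T@s["contact_force"],(RV.T@(s["tcp_pos"]-crank(q0,.020))*1000).round(1))
for q in q0+np.radians(20)*np.arange(1,5):
    bot.move_linear(crank(q,.020),feed=.06)
    s=bot.observe(); f=RV.T@s["contact_force"]; e=RV.T@(s["tcp_pos"]-crank(q,.020))*1000
    print(round(s["t"],2),round(q,2),"f u,v,a",np.round([f@U,f@V,f@A],1),"err",np.round([e@U,e@V,e@A],1),round(s["opening"]*85,1))
E
```

```text
False
11.1917 16.72965115676774 25.401298105716705 [-4.86689264 -0.67029829  4.23007115] [ 0.1 -0.1  0.7]
11.58 4.92 f u,v,a [ 1.4 -3.   4.4] err [ 1.4 -0.5  0.4] 17.0
11.97 5.27 f u,v,a [-1.3 -3.2 10. ] err [ 0.6 -0.5  0.4] 17.4
12.37 5.62 f u,v,a [-2.4 -2.3 11.6] err [ 0.1 -0.3  0.4] 17.4
12.76 5.97 f u,v,a [-3.3 -1.7 14.3] err [-0.  -0.1  0.4] 17.1
```

```bash
cat > wind.py <<'E'
from h import *
from workcell import bot, optics
def wind(qa,qb,h=.020,step=20,feed=.07,every=3):
    n=int(np.ceil((qb-qa)/np.radians(step)))
    for i,q in enumerate(np.linspace(qa,qb,n+1)[1:]):
        bot.move_linear(crank(q,h),feed=feed)
        s=bot.observe(); f=RV.T@s["contact_force"]; l=RV.T@(s["tcp_pos"]-O)-HUB
        qm=np.arctan2(-l@V,l@U)%(2*np.pi)
        if i%every==0 or i==n-1: print(round(s["t"],2),round(q,2),"meas",round(q+(qm-q+np.pi)%(2*np.pi)-np.pi,2),"f u,v,a",np.round([f@U,f@V,f@A],1),"tang",round(f@(-U*np.sin(q)-V*np.cos(q)),1),round(s["opening"]*85,1))
        if np.linalg.norm(f)>32: print("force stop",q,f); break
E
python3 - <<'E'
from wind import *
wind(4.57+np.radians(80),13.0,h=.021)
E
```

```text
13.11 6.3 meas 6.3 f u,v,a [ 1.9 -0.9 -3.1] tang 0.9 16.9
14.16 7.31 meas 7.32 f u,v,a [-0.4 -4.3 -1.7] tang 2.6 17.1
15.21 8.31 meas 8.34 f u,v,a [-5.4 -3.5  5. ] tang 3.3 17.1
16.26 9.32 meas 9.33 f u,v,a [-0.2  0.3 -6. ] tang 0.3 16.8
17.31 10.32 meas 10.33 f u,v,a [  2.1  -0.3 -14.3] tang 1.4 17.1
18.36 11.33 meas 11.34 f u,v,a [  1.2  -3.8 -12.8] tang 2.4 16.7
19.41 12.33 meas 12.33 f u,v,a [ -0.2  -1.2 -11.1] tang 1.1 16.9
20.11 13.0 meas 13.0 f u,v,a [-1.6 -0.1 -9. ] tang 0.8 16.9
```

```bash
python3 - <<'E'
from wind import *
wind(13.0,14.8,h=.0205,every=1)
for n in ("scene","top"):
    c=optics.camera(n); u=np.array([[130,220],[160,240]])[0 if n=="scene" else 1]
    cv2.imwrite(f"pics/{n}3.png",cv2.resize(c["image"][u[0]:u[0]+130,u[1]:u[1]+160,::-1],None,fx=4.5,fy=4.5,interpolation=cv2.INTER_CUBIC))
    if n=="top":
        L=(cloud(c)-O)@RV; l=L[160:240,230:330].reshape(-1,3)
        l=l[(l[:,2]>.078)&(l[:,2]<.1)&(l[:,1]>.02)&(abs(l[:,0])<.05)]
        print(len(l),np.percentile(l,[2,50,98],axis=0).round(4),cv2.minAreaRect((l[:,:2]*1000).astype(np.float32)))
E
```

```text
20.44 13.3 meas 13.29 f u,v,a [-3.4  0.6  0.6] tang 1.8 17.0
20.77 13.6 meas 13.59 f u,v,a [-3.   2.   4.9] tang 1.5 17.2
21.11 13.9 meas 13.89 f u,v,a [-3.2  2.1  4.5] tang 2.6 17.1
21.44 14.2 meas 14.19 f u,v,a [-1.9  1.1  5.6] tang 2.0 17.1
21.77 14.5 meas 14.49 f u,v,a [-1.8  1.8  6.3] tang 2.3 17.3
22.11 14.8 meas 14.79 f u,v,a [-2.4 -1.2  7.2] tang 1.2 16.7
269 [[-0.0198  0.0564  0.0786]
 [-0.0022  0.0847  0.0841]
 [ 0.0166  0.1142  0.0886]] ((-1.5352802276611328, 85.5062026977539), (60.578487396240234, 39.051544189453125), 89.66590118408203)
```

View pics/top3.png

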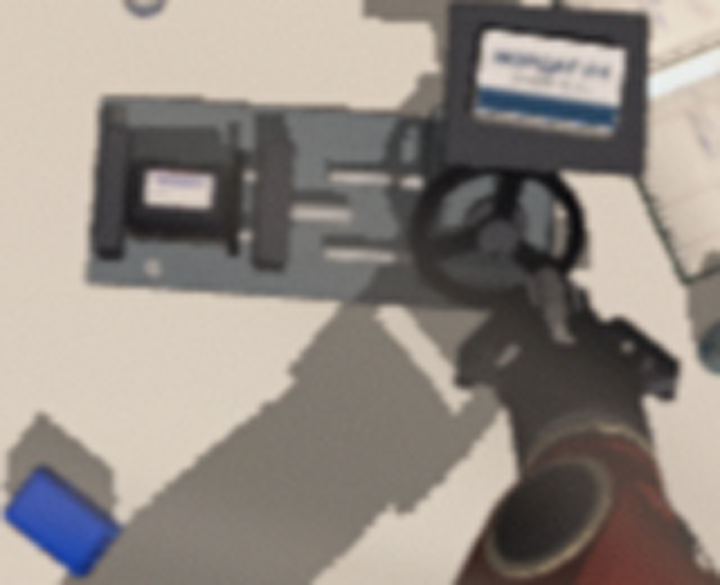

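The stamp (t3 centre (185,190)) is now at the fence with the face touching it and the sprung gap still open. I'll wind the last 5 mm and release.

```bash
python3 - <<'E'
from wind import *
def jaw(n):
    c=optics.camera("top"); L=(cloud(c)-O)@RV; l=L[160:240,230:330].reshape(-1,3)
    s=l[(l[:,2]>.078)&(l[:,2]<.1)&(l[:,1]>.02)&(abs(l[:,0])<.05)]
    print("stamp",np.percentile(s,[2,50,98],axis=0).round(4)[:,:2].tolist())
    b=l[(abs(l[:,2]-.065)<.006)&(l[:,1]>.0)&(l[:,1]<.05)&(abs(l[:,0])<.036)]
    h,e=np.histogram(b[:,1],bins=np.arange(0,.0501,.002)); print(dict(zip((e*1000).round().astype(int).tolist(),h.tolist())))
    cv2.imwrite(f"pics/{n}.png",cv2.resize(c["image"][160:290,240:400,::-1],None,fx=4.5,fy=4.5,interpolation=cv2.INTER_CUBIC))
jaw("t4a"); wind(14.8,16.22,every=1,feed=.05); jaw("t4b")
bot.grip(.6); s=bot.observe(); print(s["t"],s["contact_force"])
bot.move_linear(crank(16.22,.13),feed=.12)
q=bot.observe()["tcp_pos"]; bot.move_linear(q+[-.05,0,.03],feed=.12); bot.hold(.3)
jaw("t5"); s=bot.observe(); print(s["t"],s["contact_force"])
c=optics.camera("scene"); cv2.imwrite("pics/s5.png",cv2.resize(c["image"][130:270,220:380,::-1],None,fx=4.2,fy=4.2,interpolation=cv2.INTER_CUBIC))
E
```

```text
stamp [[-0.0202, 0.0557], [-0.0027, 0.0844], [0.0167, 0.114]]
{0: 0, 2: 0, 4: 0, 6: 0, 8: 0, 10: 0, 12: 19, 14: 13, 16: 17, 18: 19, 20: 14, 22: 18, 24: 17, 26: 15, 28: 16, 30: 17, 32: 14, 34: 1, 36: 0, 38: 0, 40: 0, 42: 2, 44: 15, 46: 11, 48: 16}
22.65 15.08 meas 15.05 f u,v,a [-4.1 -3.2 14.1] tang -0.2 17.1
23.04 15.37 meas 15.34 f u,v,a [-6.8 -3.5 16.7] tang -1.1 17.0
23.43 15.65 meas 15.64 f u,v,a [-7.5 -1.7 17.5] tang -1.3 17.1
23.82 15.94 meas 15.94 f u,v,a [-4.7  0.3 15.7] tang -0.7 17.0
24.22 16.22 meas 16.23 f u,v,a [-3.7  1.  13.8] tang -0.9 17.1
stamp [[-0.0197, 0.0577], [-0.0016, 0.0866], [0.0168, 0.1165]]
{0: 0, 2: 0, 4: 0, 6: 0, 8: 0, 10: 0, 12: 0, 14: 0, 16: 4, 18: 17, 20: 15, 22: 17, 24: 18, 26: 16, 28: 15, 30: 18, 32: 15, 34: 14, 36: 18, 38: 10, 40: 0, 42: 0, 44: 0, 46: 11, 48: 17}
24.6917 [-0.45646918 -0.16770399  0.56711016]Traceback (most recent call last):
  File "<stdin>", line 12, in <module>
workcell.MotionError: the arm cannot follow that straight line within its joint ranges
```

```bash
python3 - <<'E'
from h import *
from workcell import bot, optics
bot.hold(.2); s=bot.observe(); print(s["t"],s["contact_force"],s["tcp_pos"])
Z=[];I=[]
for _ in range(6):
    c=optics.camera("top"); Z.append(c["z_map"]); I.append(c["image"].astype(float))
c["z_map"]=np.median(Z,0).astype(np.float32); img=np.mean(I,0)
L=(cloud(c)-O)@RV; l=L[160:240,230:330].reshape(-1,3)
b=l[(abs(l[:,2]-.065)<.006)&(l[:,1]>.0)&(l[:,1]<.15)&(abs(l[:,0])<.03)]
h,e=np.histogram(b[:,1],bins=np.arange(0.01,.1501,.001)); print(dict((k,v) for k,v in zip((e*1000).round().astype(int).tolist(),h.tolist()) if v))
t=cv2.resize(img[175:225,250:325,::-1],None,fx=10,fy=10,interpolation=cv2.INTER_CUBIC); cv2.imwrite("pics/t6.png",t)
c=optics.camera("scene"); a=cv2.resize(c["image"][200:265,225:310,::-1],None,fx=9,fy=9,interpolation=cv2.INTER_CUBIC); cv2.imwrite("pics/s6.png",a)
k=dict(np.load("pics/top0.npz"))
def hp(q): return proj(k,crank(q,.053)).round(1)
print("tip pred",[ (q,hp(q)) for q in (15.2,15.7,16.22,16.7)])
cc=img[195:245,325:380,::-1]; cv2.imwrite("pics/w6.png",cv2.resize(cc,None,fx=10,fy=10,interpolation=cv2.INTER_CUBIC))
cv2.imwrite("pics/all6.png",np.hstack([cv2.resize(t,(480,320)),cv2.resize(cv2.imread("pics/w6.png"),(320,320))]))
E
```

```text
25.9583 [ 0.60407082 -0.4181424  -0.21356736] [ 0.43955271 -0.08637133  0.1850922 ]
{17: 4, 18: 6, 19: 8, 20: 6, 21: 7, 22: 8, 23: 7, 24: 6, 25: 8, 26: 6, 27: 7, 28: 7, 29: 7, 30: 7, 31: 7, 32: 6, 33: 8, 34: 7, 35: 6, 36: 8, 37: 6, 38: 6, 39: 3, 46: 5, 47: 6, 48: 9, 49: 6, 50: 5, 51: 9, 52: 6, 53: 5, 54: 2, 55: 4, 57: 1, 60: 1, 63: 1, 66: 1, 69: 1, 71: 1, 74: 1, 77: 1, 80: 1, 83: 1, 86: 1, 89: 1, 92: 2, 95: 1, 98: 1, 101: 1, 106: 1, 109: 1, 112: 1, 115: 1, 118: 2, 119: 3, 120: 4, 121: 11, 122: 5, 123: 6, 124: 10, 125: 4, 126: 7, 127: 9, 128: 5, 129: 7, 130: 8, 131: 6, 132: 6, 133: 9, 134: 5, 135: 7, 136: 8, 137: 4, 138: 2}
tip pred [(15.2, array([357.4, 232.5])), (15.7, array([349.8, 233.6])), (16.22, array([342.4, 231.5])), (16.7, array([337.6, 227. ]))][ WARN:0@2.293] global loadsave.cpp:1063 imwrite_ Unsupported depth image for selected encoder is fallbacked to CV_8U.
```

View pics/all6.png

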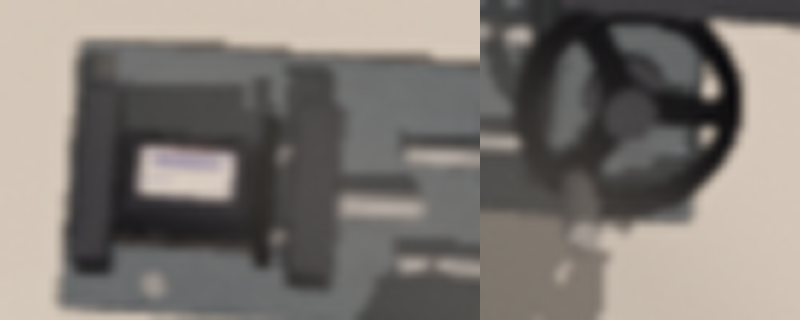

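View pics/s6.png

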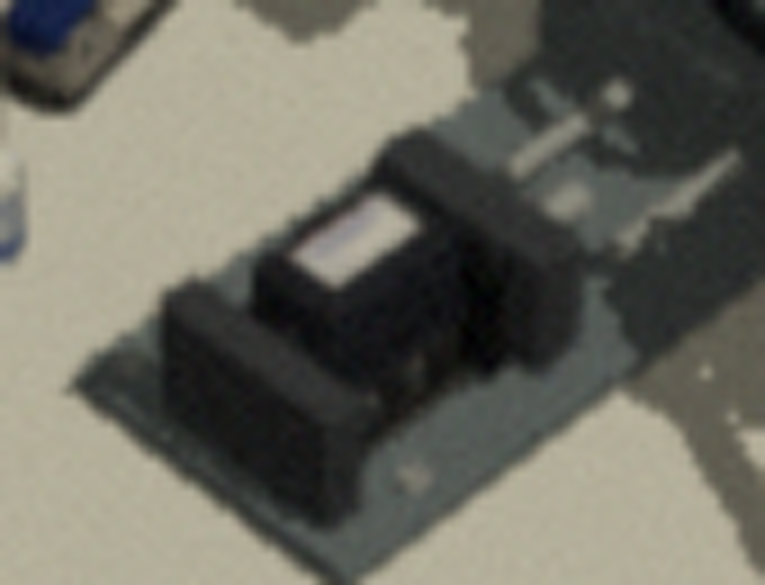

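The handle tip sits at q≈16.2. The stamp is upright between the fence and the face. The gap behind the face is down from 10 mm to about 6.5 mm, so it is pressed in about 3.5–5 mm. The gripper is clear, so I'm handing in.

```bash
python3 -c "
from workcell import bot
print(bot.finish_job())"
```

```text
the job is handed in; nothing more can be done
None
```

I handed the job in at about 26 s: the stamp stands upright against the fence, clamped by the sprung face pressed in about 3.5–5 mm, and the handwheel is released with the gripper clear; the hand-in call returned no verdict.

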